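# Jack the balance platform level and hold it

## Task

The balance's hinged platform sags at the front: set the bench jack on the bench with its saddle squarely under the lift pad of the marked tongue (the middle one, with the raised ring and stud on top). Give the handle one full pump, let it come all the way up again so that the platform sinks back onto its posts, then press the handle fully down once more and finish while still holding it down, with the platform level on the saddle. Raise the platform only with the jack, do not push on the stand, platform or balance yourself, and leave the glassware and other things around where they are.

Things in the scene. Friction and masses are not known exactly. Their poses are not given: they have to be found in the camera images.
- jack: loose bench jack, 0.85 kg. Origin on the bench under its grey gripping block; +x from handle to saddle, z up. Sizes in mm: base plate x -140..130, 90 wide, 12 thick; gripping block x -25..25, 40 wide (y), top z 80, may be gripped to lift or slide the jack; saddle column (34 dia) at x 95; pump handle slopes up towards -x from a pivot at x -27, z 48
- saddle_top (a point): centre of the saddle's flat top, a 36 mm disc, 62 mm above the bench with the handle up, 102 mm with it fully down
- handle_grip (a point): middle of the upper face of the handle's rubber paddle (45 x 34 mm, 14 thick), at jack y = 0. It lies 105 mm along the handle from the pivot and 7 mm above the handle's centre line, and swings about the pivot: 99 mm above the bench with the handle up, 46 mm fully down
- jack_handle (a joint): handle angle in rad: 0 = up (25 deg above level), 0.52 = fully down on its stop (5 deg below level). Pressing it down raises the saddle 77 mm per rad. Spring and load push it back up when let go; no latch. Needs about 10 to 14 N at the paddle
- stand: fixed stand, hinged platform, white balance. Origin on the bench below the lift pad; +x from the pad to the hinge at the back. In mm: posts and rails at |y| 120..150, x 30..270, open between them from the front; plate 240 wide (ears over the posts 294), x 23..255; three tongues reach forward to x -22: plain at y +-95, marked one (44 wide, ring and stud on top) at y 0; balance x 80..250, up to 182 high
- lift_pad (a point): centre of the flat underside of the lift pad, a 28 mm steel disc below the marked tongue, turning with the platform (same axes as the stand when level): 74 mm above the bench while the platform sags with its front on the posts, 0.112 rad out of level; 102 mm when level (the tongue's top is 22 mm above this point)
- beaker: empty glass beaker, 72 mm across, 95 tall; bystander, origin at the middle of its underside
- flask: stoppered conical flask of greenish glass, 84 mm across, 130 tall; bystander, origin at the middle of its underside
- reagent_jar: small jar with a black cap, 56 mm across, 75 tall; bystander, origin at the middle of its underside
- mortar: white porcelain mortar, 84 mm across, 50 tall; bystander, origin at the middle of its underside
- brown_bottle: brown glass bottle, 64 mm across, 150 tall; bystander, origin at the middle of its underside
- tube_rack: wooden test-tube rack, 60 x 160 mm, 93 tall; bystander, origin at the middle of its underside
- lab_spatula: steel scoop spatula lying flat, 150 mm long; bystander

How it is judged:
By the outcome, as a careful person would: the job done as asked, in the order asked, and still so for the second after the job is handed in, while the arm keeps its last pose, push and grip.
It also fails if it takes over 58 s, if anything falls off the work surface, if the arm or the gripper's body presses on something with over 40 N, if the wrist force passes 120 N, or if a joint passes its speed limit or range.

## Robot

A 6-joint arm with a two-finger parallel gripper is mounted at the origin on the work surface. World frame = base frame: x ahead of the robot, y to its left, z up, the work surface at z = 0. Lengths are in mm, angles in degrees, forces in N, time in s.
With the tool pointing down it reaches from about 350 to 850 mm from the base axis. Payload 8.1 kg.
Tool frame: the origin (TCP) lies midway between the tips of the shut fingers; the grasp point (between the pads) lies 19 mm behind it; z points along the fingers, y is the line along which they close (so a half turn about z gives the same grasp; the last joint's range is limited). The gripper opens to 85 mm and grips with 20 to 120 N. Pads are 22 mm wide; open, the fingers measure 114 mm over their backs; the gripper's body (76 mm by 85 mm) begins 54 mm behind the grasp point. The pads swing forward as they close: fully open they stand 13 mm farther back than shut.
Start: joints at [69.19, 7.471, 85.268, -0, 87.261, -4.893], TCP at [164.522, 577.008, 231.292] pointing down, gripper open.
Joint ranges: [-169.43, 169.43], [-51.17, 129.36], [1.28, 143.12], [-76.62, 256.62], [0, 156.53], [-152.29, 152.29]. Speed limits (degrees/s): [136.94, 136.94, 159.86, 180, 180, 180].

## Interface

Orientations are given as [roll, pitch, yaw] about the fixed x, y, z axes, in that order (R = Rz(yaw) Ry(pitch) Rx(roll)).
In Python, from bench import sense, snapshot, camera_params, hand_in, masks_of, pinpoint gives the robot as it stands.
- The arm moves only by the tool step_arm, never from a script. Its argument "targets" is a list of rows, each an object with "angular": the turn, a rotation vector about the tool's x, y, z scaled (see below), a list of three; "dp": the shift along the tool's x, y, z scaled (see below), a list of three; "fingers": the closure, from 0 (fully open) to 1 (shut). A call has exactly 8 rows; each row is the pose to reach, as a shift and turn from the pose commanded when the call began, along the tool's axes at that moment, turning the shorter way round; what a row does not reach only later rows make up. The controller multiplies each number of a shift by 0.2 m and each number of a turn by 180 degrees. A row lasts 1/8 s, in which the tool goes at most 62.5 mm and 10.7 degrees, less where a joint would pass 70% of its speed; a pose out of reach is approached as far as the arm can. A call with a number of a shift or a turn outside -1 to 1 is refused whole. A call with a gripper value outside its range is refused whole. The fingers move at their own pace and stop on an object; "newtons" is the grip in N (left out, the last holds). Time passes only in rows, so rows that repeat a pose let the fingers close, or fill a call up. It gives the time, the measured TCP pose, the force, the opening and the grip force at its end, in the units of the state.
- sense(): the state, without advancing time (a new reading comes with each control period).
- snapshot(name): name is "scene" or "top"; returns the picture (384x512x3 uint8, blue, green, red); there is no depth.
- camera_params(name): a dict with "vfov" (degrees; the focal length in pixels is half the picture's height over the tangent of half this angle, whatever the lens; pixels are square), "cx", "cy" (the principal point, pixels), "R" (3x3) and "t" (3): a world point X has camera coordinates R X + t. Camera axes: x right, y down, z forward; pixel columns grow to the right and rows downward; lengths in mm; the calibration is good to about 2 mm. A picture is of the moment at which its call begins. camera_params takes no time and is no camera call.
- hand_in(): hands the job in; it is judged then, once.
Trained networks look in the newest picture that a camera, given by its name, has taken for a name from the list of things; names that differ only in an ending like _2 or _b are one class to them, and where a whole thing is asked for, a point or a joint stands for the part that bears it (a point fixed in the world has none). Each returns a list of dicts, best first, with "conf" (0 to 1); they miss things now and then, are a little off and sometimes report something else, mostly with a low value. They report only what shows in the picture. A call takes as long as a camera call.
- masks_of(camera, label): "pixels" (384x512 bool, what is visible of it) and "at" ([column, row] in pixels, amid what is visible of it).
- pinpoint(camera, label): "at" ([column, row] in pixels: a listed point, or the origin of a listed thing).
The state is a dict: "time": time; "joint_pos": joint angles; "qd": joint speeds; "joint_efforts": joint torques, N m; "tool_pos": TCP position; "tcp_rot": TCP orientation; "ft_force": force on the tool from outside, world axes, zero at the start; "wrist_torque": the same for the moment, N m; "finger_gap": finger opening in mm; "grip_force": force on a finger pad.
Only numpy, scipy, OpenCV 4.12 (cv2) and the standard library are available. Lean on these libraries where they do the work, as an engineer would, in place of code of your own. Each camera call takes 0.05 s, during which the arm holds its last target. There are 200 camera calls.

## Working session

There is one attempt and no reset: what is moved stays moved. The work goes in short steps, Python scripts to look and compute and a tool call to move; the robot and the scene stay as the last step left them, time stands still between calls to the robot, and variables do not carry over. Pictures are saved under pics/ and viewed, at most 10 in all, crops included, and the job is handed in when it is done.

Besides the shell and the picture viewer there is one more tool, called as a command line: name --argument value ..., lists and objects as JSON in quotes. step_arm: Moves the arm, as the interface text tells. Its arguments: {"type":"object","properties":{"targets":{"type":"array","items":{"type":"object","properties":{"angular":{"type":"array","items":{"type":"number","minimum":-1,"maximum":1}},"dp":{"type":"array","items":{"type":"number","minimum":-1,"maximum":1}},"fingers":{"type":"number"}}}},"newtons":{"type":"number"}},"required":["targets"]}

```bash
mkdir -p pics; cat > h.py <<'E'
import numpy as np, cv2
from bench import sense, snapshot, camera_params, hand_in, masks_of, pinpoint
from scipy.spatial.transform import Rotation as Ro
def ray(cam,px):
    p=camera_params(cam); f=192/np.tan(np.radians(p["vfov"]/2))
    R=np.array(p["R"]);t=np.array(p["t"])
    d=R.T@np.array([(px[0]-p["cx"])/f,(px[1]-p["cy"])/f,1]); return -R.T@t,d
def onz(cam,px,z):
    c,d=ray(cam,px); return c+d*(z-c[2])/d[2]
def tri(a,b):
    (c1,d1),(c2,d2)=ray("scene",a),ray("top",b)
    s=np.linalg.lstsq(np.c_[d1,-d2],c2-c1,rcond=None)[0]
    p,q=c1+s[0]*d1,c2+s[1]*d2
    return (p+q)/2,np.linalg.norm(p-q)
E
python3 - <<'E'
from h import *
s=sense();print({k:np.round(v,2).tolist() for k,v in s.items()})
for c in("scene","top"):
    im=snapshot(c);cv2.imwrite(f"pics/{c}0.png",im)
    p=camera_params(c);print(c,p["vfov"],np.round(-np.array(p["R"]).T@p["t"]))
    for n,z in dict(jack=0,saddle_top=62,handle_grip=99,stand=0,lift_pad=74,beaker=0,flask=0,reagent_jar=0,mortar=0,brown_bottle=0,tube_rack=0,lab_spatula=0).items():
        for r in pinpoint(c,n)[:2]: print(n,np.round(r["at"],1),round(r["conf"],2),np.round(onz(c,r["at"],z)[:2]))
E
```

```text
{'time': 0.0, 'joint_pos': [69.19, 7.51, 85.33, 0.0, 87.26, -4.89], 'qd': [-0.04, -0.05, 0.05, 0.02, -0.11, 0.03], 'joint_efforts': [-0.0, -56.94, -50.05, -0.0, 0.01, 0.0], 'tool_pos': [164.33, 576.5, 230.25], 'tcp_rot': [-179.9, -0.01, 164.08], 'ft_force': [0.1, 0.27, 0.5], 'wrist_torque': [-0.0, 0.02, -0.03], 'grip_force': 0.0, 'finger_gap': 85.45}
scene 48.022307194281886 [ 911. -619. 1133.]
jack [196.5 256.3] 0.67 [ 476. -219.]
saddle_top [228.  244.9] 0.49 [ 558. -168.]
handle_grip [145.9 240.2] 0.9 [ 367. -280.]
handle_grip [308.7 194.5] 0.5 [690.  71.]
stand [310.3 195.8] 0.94 [675. 135.]
lift_pad [311.5 181.8] 0.95 [672. 134.]
beaker [308.9 118.8] 0.85 [527. 437.]
flask [255.5 327. ] 0.94 [ 728. -315.]
reagent_jar [308.  131.5] 0.53 [550. 380.]
mortar [154.8 338.4] 0.98 [ 513. -469.]
brown_bottle [115.6 312.3] 0.89 [ 378. -465.]
tube_rack [272.4 105.3] 0.6 [379. 435.]
lab_spatula [218.2 358.4] 0.85 [ 684. -431.]
top 57.90616508040374 [ 391.  -16. 1110.]
jack [325.5 208.2] 0.63 [ 469. -219.]
saddle_top [316.1 178.6] 0.42 [ 555. -182.]
handle_grip [350.7 238.4] 0.76 [ 375. -271.]
handle_grip [387.9 140.4] 0.63 [ 663. -392.]
stand [216.8 147.7] 0.79 [668. 131.]
lift_pad [215.4 144.1] 0.74 [661. 126.]
beaker [121. 192.] 0.65 [523. 440.]
flask [351.3 130. ] 0.67 [ 725. -311.]
reagent_jar [137.9 182.4] 0.85 [554. 386.]
reagent_jar [314.  179.4] 0.2 [ 562. -185.]
mortar [405.6 193.6] 0.55 [ 515. -477.]
mortar [388.5 140.7] 0.23 [ 689. -430.]
brown_bottle [408.4 236.1] 0.84 [ 380. -478.]
tube_rack [117.5 239.6] 0.85 [371. 444.]
tube_rack [215.5 147.4] 0.47 [669. 135.]
lab_spatula [388.  139.5] 0.62 [ 693. -429.]
lab_spatula [215.  141.2] 0.19 [690. 137.]
```

View pics/scene0.png

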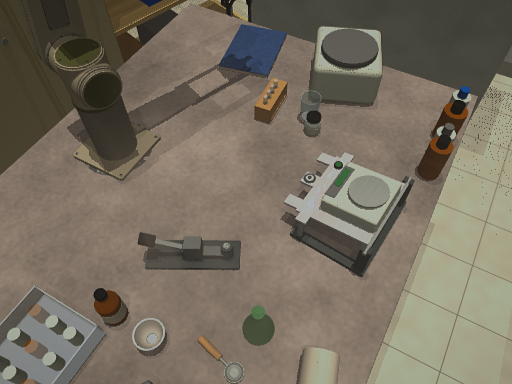

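View pics/top0.png

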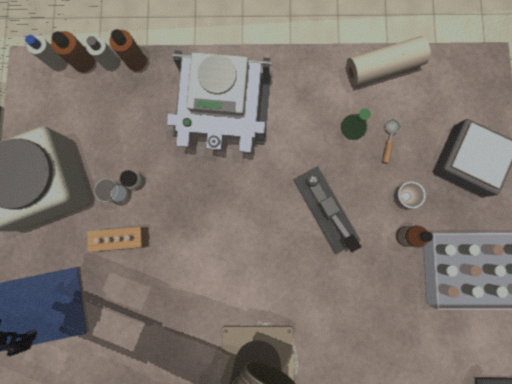

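The scene view shows the jack at about (196,250) with its handle to the left, and the stand at (345,205) with its ringed tongue at (309,178). In the top view the jack runs from its saddle (313,180) to its paddle (352,241), and the ringed tongue is at (214,141). I'll zoom in on both for angles.

```bash
python3 - <<'E'
from h import *
im=cv2.imread("pics/top0.png")
a=cv2.resize(im[155:265,285:370],None,fx=4.5,fy=4.5,interpolation=2)
b=cv2.resize(im[45:155,165:275],None,fx=3.6,fy=3.6,interpolation=2)
o=np.zeros((495,800,3),np.uint8);o[:a.shape[0],:a.shape[1]]=a;o[:b.shape[0],390:390+b.shape[1]]=b
cv2.imwrite("pics/zoom0.png",o)
for c in("scene","top"):
    for n in("jack","stand"):
        r=masks_of(c,n)
        if r:
            m=r[0]["pixels"].astype(np.uint8);k=max(cv2.findContours(m,0,2)[0],key=cv2.contourArea)
            print(c,n,round(r[0]["conf"],2),m.sum(),np.round(cv2.boxPoints(cv2.minAreaRect(k)),1).tolist())
print(tri([228,244.9],[316.1,178.6]),tri([145.9,240.2],[350.7,238.4]),tri([311.5,181.8],[215.4,144.1]))
E
```

```text
scene jack 0.9 2987 [[136.6999969482422, 268.6000061035156], [138.3000030517578, 231.8000030517578], [240.3000030517578, 236.1999969482422], [238.6999969482422, 273.0]]
scene stand 0.89 8068 [[270.29998779296875, 224.5], [325.0, 128.8000030517578], [417.3999938964844, 181.60000610351562], [362.70001220703125, 277.29998779296875]]
top jack 0.77 2557 [[292.3999938964844, 178.89999389648438], [317.79998779296875, 164.39999389648438], [364.1000061035156, 245.8000030517578], [338.70001220703125, 260.29998779296875]]
top stand 0.69 8127 [[164.39999389648438, 144.60000610351562], [172.6999969482422, 49.599998474121094], [273.0, 58.29999923706055], [264.79998779296875, 153.3000030517578]]
(array([ 557.24153537, -176.43164957,   72.83315261]), np.float64(10.92993768737872)) (array([ 370.10547415, -275.92168475,   96.38563328]), np.float64(11.81519745481962)) (array([666.78168494, 130.22849198,  71.58210164]), np.float64(12.810868410783907))
```

View pics/zoom0.png

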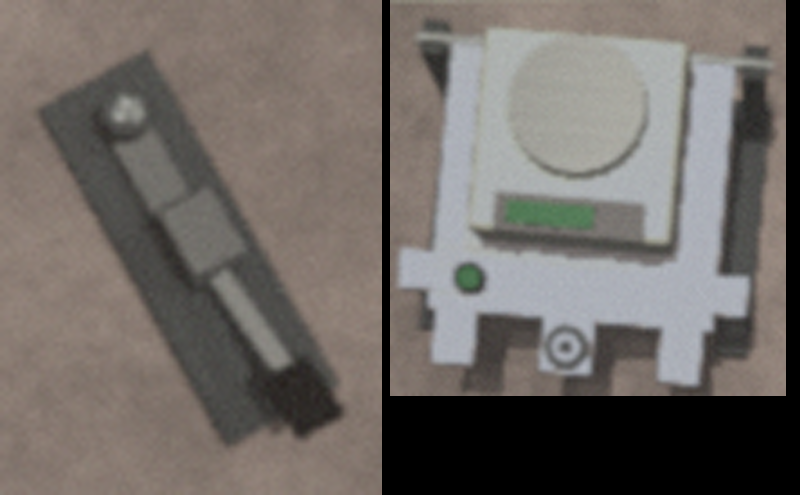

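The zoom shows the saddle at crop (126,114), the block top centred near (204,230), the paddle at (300,400), and the ring with its stud at (566,347), all with clear edges.

```bash
python3 - <<'E'
from h import *
J=lambda x,y,z:onz("top",(285+(x+.5)/4.5-.5,155+(y+.5)/4.5-.5),z)[:2]
S=lambda x,y,z:onz("top",(165+(x-390+.5)/3.6-.5,45+(y+.5)/3.6-.5),z)[:2]
an=lambda d:np.degrees(np.arctan2(d[1],d[0])).round(1)
sad=J(126,112,62);c=[J(*p,80) for p in((162,212),(208,185),(246,245),(200,278))];blk=np.mean(c,0)
f1,f2=J(38,110,12),J(150,50,12);bl=J(230,447,12)
print("sad",sad,"blk",blk,"ang",an(sad-blk),an(f1-bl),an((f2-f1)@[[0,1],[-1,0]]),np.linalg.norm(sad-blk),np.linalg.norm(f1-f2),np.linalg.norm(f1-bl))
mid=(f1+f2)/2; u=(f1-bl)/np.linalg.norm(f1-bl); print("origin from base",mid-130*u,"paddle",J(302,398,99))
print("block scene click: ",onz("scene",(192,241),80)[:2])
ring=S(566,347,97);print("ring",ring,"scene",onz("scene",(308.5,178.5),97)[:2])
L=S(453,363,96);Rr=S(679,383,96);d=L-Rr;print("y axis yaw",an(d)-90,np.linalg.norm(d),(L+Rr)/2)
# scene ring search
im=cv2.imread("pics/scene0.png");
a=cv2.resize(im[145:245,280:420],None,fx=5,fy=5,interpolation=2);a=a[:, :700]
b=cv2.resize(im[225:275,130:245],None,fx=5,fy=5,interpolation=2)
o=np.zeros((600,700,3),np.uint8);o[:350]=a[:350];o[350:600,:575]=b;cv2.imwrite("pics/zoom1.png",o)
E
```

```text
sad [ 551.99681243 -170.95836441] blk [ 470.41857657 -217.91530326] ang 29.9 28.7 28.1 94.12737472182083 91.2020876662963 268.982641210221
origin from base [ 468.76337302 -218.54396569] paddle [ 361.28623586 -273.61925615]
block scene click:  [ 470.18937528 -213.92247646]
ring [664.47840855 128.27131639] scene [663.79931928 124.16780424]
y axis yaw -5.400000000000006 189.2969541283624 [642.59117652 128.30362972]
```

View pics/zoom1.png

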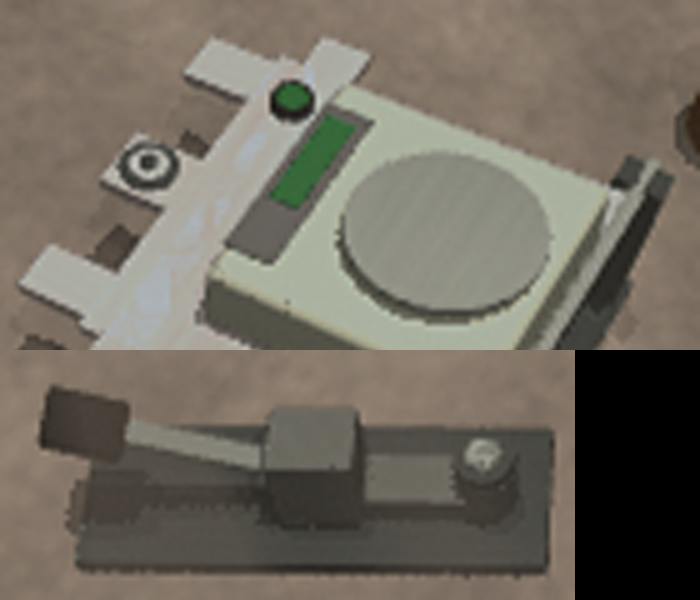

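In the scene crop the ring's centre is at (149,165), the saddle top at (485,455) and the block top at about (313,439).

```bash
python3 - <<'E'
from h import *
ps=(309.4,177.6);pt=(165+176.5/3.6-.5,45+347.5/3.6-.5)
print("ring",onz("scene",ps,97)[:2],tri(ps,pt))
ps=(192.2,242.4);pt=(285+204.5/4.5-.5,155+230.5/4.5-.5)
print("block",onz("scene",ps,80)[:2],tri(ps,pt))
ps=(226.6,245.6);pt=(285+126.5/4.5-.5,155+112.5/4.5-.5)
print("saddle",onz("scene",ps,62)[:2],tri(ps,pt))
E
```

```text
ring [664.7149692  128.49608287] (array([664.60826959, 128.37920192,  96.98064421]), np.float64(0.31259052911722696))
block [ 473.12913155 -217.29105677] (array([ 471.43309196, -217.42940477,   78.30711036]), np.float64(2.5207669501205556))
saddle [ 555.54438065 -172.10243076] (array([ 553.39334439, -170.96017146,   57.71900478]), np.float64(1.9449542927699173))
```

```bash
cat > plan.py <<'E'
from h import *
D=np.diag
def pose(x,y,z,yaw): return np.array([x,y,z],float),Ro.from_euler('xyz',[180,0,yaw],degrees=True)
def num(P,T,nd=3):
    p,R=P; dp=np.round(R.inv().apply(T[0]-p)/200,nd); a=np.round((R.inv()*T[1]).as_rotvec(degrees=True)/180,nd); return dp+0.,a+0.
def app(P,dp,a): p,R=P; return p+R.apply(np.array(dp)*200),R*Ro.from_rotvec(np.array(a)*180,degrees=True)
def chain(P,wps):
    for w in wps:
        dp,a=num(P,pose(*w)); P=app(P,dp,a); print("dp",dp.tolist(),"ang",a.tolist(),"->",np.round(P[0],1),np.round(P[1].as_euler('xyz',degrees=True),1))
    return P
E
python3 - <<'E'
from plan import *
P=pose(164.522,577.008,231.292,164.08)
chain(P,[(340,440,231.3,130),(480,270,220,96),(500,70,200,62),(485,-110,180,35),(470.5,-218,130,29)])
E
```

```text
dp [-1.032, -0.418, 0.0] ang [0.0, 0.0, 0.189] -> [340.1 440.  231.3] [180.    0.  130.1]
dp [-1.101, -0.012, 0.056] ang [0.0, 0.0, 0.189] -> [480.  269.9 220.1] [180.   0.  96.]
dp [-1.005, -0.006, 0.1] ang [0.0, 0.0, 0.189] -> [499.9  69.9 200.1] [180.   0.  62.]
dp [-0.829, 0.356, 0.1] ang [0.0, 0.0, 0.15] -> [ 485.  -109.9  180.1] [180.   0.  35.]
dp [-0.37, 0.401, 0.25] ang [0.0, 0.0, 0.033] -> [ 470.4 -218.1  130.1] [180.    0.   29.1]
```

step_arm --targets '[{"dp": [-0.08, -0.03, 0], "angular": [0, 0, 0.02], "fingers": 0}, {"dp": [-0.22, -0.09, 0], "angular": [0, 0, 0.04], "fingers": 0}, {"dp": [-0.38, -0.15, 0], "angular": [0, 0, 0.07], "fingers": 0}, {"dp": [-0.54, -0.22, 0], "angular": [0, 0, 0.1], "fingers": 0}, {"dp": [-0.7, -0.28, 0], "angular": [0, 0, 0.13], "fingers": 0}, {"dp": [-0.86, -0.34, 0], "angular": [0, 0, 0.16], "fingers": 0}, {"dp": [-0.96, -0.38, 0], "angular": [0, 0, 0.18], "fingers": 0}, {"dp": [-1, -0.4, 0], "angular": [0, 0, 0.19], "fingers": 0}]'

```text
time: 2.5
tool_pos: [336.3, 443.8, 231.4]
tcp_rot: [180.0, 0.0, 129.6]
ft_force: [-0.7, 0.1, 0.2]
finger_gap: 85.4
grip_force: 0.0
```

step_arm --targets '[{"dp": [-0.1, 0, 0], "angular": [0, 0, 0.02], "fingers": 0}, {"dp": [-0.24, 0, 0], "angular": [0, 0, 0.04], "fingers": 0}, {"dp": [-0.4, 0, 0.01], "angular": [0, 0, 0.07], "fingers": 0}, {"dp": [-0.54, 0, 0.02], "angular": [0, 0, 0.1], "fingers": 0}, {"dp": [-0.7, 0, 0.03], "angular": [0, 0, 0.13], "fingers": 0}, {"dp": [-0.86, 0, 0.04], "angular": [0, 0, 0.16], "fingers": 0}, {"dp": [-0.96, 0, 0.05], "angular": [0, 0, 0.18], "fingers": 0}, {"dp": [-1, 0, 0.05], "angular": [0, 0, 0.19], "fingers": 0}]'

```text
time: 3.5
tool_pos: [463.5, 290.9, 221.0]
tcp_rot: [-180.0, 0.0, 95.5]
ft_force: [-0.3, 1.5, -0.7]
finger_gap: 85.5
grip_force: 0.0
```

step_arm --targets '[{"dp": [-0.1, 0, 0], "angular": [0, 0, 0.02], "fingers": 0}, {"dp": [-0.24, 0, 0.02], "angular": [0, 0, 0.04], "fingers": 0}, {"dp": [-0.4, 0, 0.04], "angular": [0, 0, 0.07], "fingers": 0}, {"dp": [-0.54, 0, 0.06], "angular": [0, 0, 0.1], "fingers": 0}, {"dp": [-0.7, 0, 0.07], "angular": [0, 0, 0.13], "fingers": 0}, {"dp": [-0.86, 0, 0.08], "angular": [0, 0, 0.16], "fingers": 0}, {"dp": [-0.96, 0, 0.09], "angular": [0, 0, 0.18], "fingers": 0}, {"dp": [-1, 0, 0.1], "angular": [0, 0, 0.19], "fingers": 0}]'

```text
time: 4.5
tool_pos: [482.7, 91.8, 201.4]
tcp_rot: [180.0, -0.0, 61.3]
ft_force: [-0.8, 0.2, -0.7]
finger_gap: 85.5
grip_force: 0.0
```

```bash
python3 - <<'E'
from plan import *
P=pose(164.522,577.008,231.292,164.08)
P=app(P,[-1,-.4,0],[0,0,.19]);P=app(P,[-1,0,.05],[0,0,.19]);P=app(P,[-1,0,.1],[0,0,.19]);print(P[0],P[1].as_euler('xyz',degrees=True))
s=sense();print(s["tool_pos"],s["tcp_rot"],s["time"])
chain(P,[(490,-90,180,40),(470.5,-218,130,29)])
E
```

```text
[482.93837221  92.72152936 201.292     ] [180.     0.    61.48]
[482.71882756  91.79968871 201.39523568] [ 1.79986431e+02 -7.01959328e-03  6.13067377e+01] 4.5
dp [-0.786, 0.467, 0.106] ang [0.0, 0.0, 0.119] -> [489.9 -90.  180.1] [180.   -0.   40.1]
dp [-0.486, 0.427, 0.25] ang [0.0, 0.0, 0.061] -> [ 470.5 -217.9  130.1] [180.    0.   29.1]
```

step_arm --targets '[{"dp": [-0.08, 0.05, 0], "angular": [0, 0, 0.01], "fingers": 0}, {"dp": [-0.2, 0.12, 0.02], "angular": [0, 0, 0.03], "fingers": 0}, {"dp": [-0.32, 0.19, 0.04], "angular": [0, 0, 0.05], "fingers": 0}, {"dp": [-0.44, 0.26, 0.06], "angular": [0, 0, 0.07], "fingers": 0}, {"dp": [-0.56, 0.33, 0.08], "angular": [0, 0, 0.09], "fingers": 0}, {"dp": [-0.68, 0.4, 0.09], "angular": [0, 0, 0.1], "fingers": 0}, {"dp": [-0.76, 0.45, 0.1], "angular": [0, 0, 0.11], "fingers": 0}, {"dp": [-0.8, 0.47, 0.1], "angular": [0, 0, 0.12], "fingers": 0}]'

```text
time: 5.5
tool_pos: [489.1, -93.1, 181.1]
tcp_rot: [-180.0, 0.0, 39.8]
ft_force: [0.5, -0.4, 0.5]
finger_gap: 85.3
grip_force: 0.0
```

```bash
python3 - <<'E'
from plan import *
P=pose(482.938,92.722,201.292,61.48)
P=app(P,[-.8,.47,.1],[0,0,.12]);print(P[0])
chain(P,[(470.5,-218,130,28.8),(470.5,-218,44,28.8)])
E
```

```text
[489.13666754 -92.74383653 181.292     ]
dp [-0.473, 0.421, 0.256] ang [0.0, 0.0, 0.062] -> [ 470.5 -218.   130.1] [180.    0.   28.7]
dp [0.0, 0.0, 0.43] ang [0.0, 0.0, 0.0] -> [ 470.5 -218.    44.1] [180.    0.   28.7]
```

step_arm --targets '[{"dp": [-0.06, 0.05, 0.02], "angular": [0, 0, 0.01], "fingers": 0}, {"dp": [-0.14, 0.13, 0.06], "angular": [0, 0, 0.02], "fingers": 0}, {"dp": [-0.22, 0.2, 0.1], "angular": [0, 0, 0.03], "fingers": 0}, {"dp": [-0.3, 0.27, 0.14], "angular": [0, 0, 0.04], "fingers": 0}, {"dp": [-0.38, 0.34, 0.18], "angular": [0, 0, 0.05], "fingers": 0}, {"dp": [-0.44, 0.39, 0.22], "angular": [0, 0, 0.06], "fingers": 0}, {"dp": [-0.473, 0.421, 0.25], "angular": [0, 0, 0.062], "fingers": 0}, {"dp": [-0.473, 0.421, 0.256], "angular": [0, 0, 0.062], "fingers": 0}]'

```text
time: 6.5
tool_pos: [470.3, -218.0, 129.5]
tcp_rot: [-179.9, 0.0, 28.7]
ft_force: [-0.7, 0.0, 0.8]
finger_gap: 85.5
grip_force: 0.0
```

step_arm --newtons 60 --targets '[{"dp": [0, 0, 0.05], "angular": [0, 0, 0], "fingers": 0}, {"dp": [0, 0, 0.15], "angular": [0, 0, 0], "fingers": 0}, {"dp": [0, 0, 0.26], "angular": [0, 0, 0], "fingers": 0}, {"dp": [0, 0, 0.36], "angular": [0, 0, 0], "fingers": 0}, {"dp": [0, 0, 0.42], "angular": [0, 0, 0], "fingers": 0}, {"dp": [0, 0, 0.43], "angular": [0, 0, 0], "fingers": 0.3}, {"dp": [0, 0, 0.43], "angular": [0, 0, 0], "fingers": 0.5}, {"dp": [0, 0, 0.43], "angular": [0, 0, 0], "fingers": 0.8}]'

```text
time: 7.5
tool_pos: [471.2, -218.0, 45.2]
tcp_rot: [180.0, -0.0, 28.7]
ft_force: [1.9, -0.6, -0.6]
finger_gap: 39.4
grip_force: 62.8
```

step_arm --newtons 80 --targets '[{"dp": [0, 0, 0], "angular": [0, 0, 0], "fingers": 1}, {"dp": [0, 0, 0], "angular": [0, 0, 0], "fingers": 1}, {"dp": [0, 0, 0], "angular": [0, 0, 0], "fingers": 1}, {"dp": [0, 0, 0], "angular": [0, 0, 0], "fingers": 1}, {"dp": [0, 0, -0.02], "angular": [0, 0, 0], "fingers": 1}, {"dp": [0, 0, -0.05], "angular": [0, 0, 0], "fingers": 1}, {"dp": [0, 0, -0.09], "angular": [0, 0, 0], "fingers": 1}, {"dp": [0, 0, -0.1], "angular": [0, 0, 0], "fingers": 1}]'

```text
time: 8.5
tool_pos: [471.0, -218.3, 64.9]
tcp_rot: [179.9, -0.0, 28.7]
ft_force: [0.6, 0.2, -6.2]
finger_gap: 39.1
grip_force: 81.6
```

```bash
python3 - <<'E'
from plan import *
P=pose(482.938,92.722,201.292,61.48)
P=app(P,[-.8,.47,.1],[0,0,.12]);P=app(P,[-.473,.421,.256],[0,0,.062]);P=app(P,[0,0,.33],[0,0,0])
print(P[0],P[1].as_euler('xyz',degrees=True))
chain(P,[(470,-30,64,12),(463,146,64,-5)])
E
```

```text
[ 470.52917456 -218.01378985   64.092     ] [180.     0.    28.72]
dp [0.449, -0.826, 0.0] ang [0.0, 0.0, 0.093] -> [469.9 -30.   64.1] [180.   0.  12.]
dp [0.149, -0.868, 0.0] ang [0.0, 0.0, 0.094] -> [463.  146.   64.1] [180.    0.   -4.9]
```

step_arm --targets '[{"dp": [0.03, -0.06, 0], "angular": [0, 0, 0.006], "fingers": 1}, {"dp": [0.09, -0.17, 0], "angular": [0, 0, 0.02], "fingers": 1}, {"dp": [0.16, -0.3, 0], "angular": [0, 0, 0.033], "fingers": 1}, {"dp": [0.23, -0.43, 0], "angular": [0, 0, 0.048], "fingers": 1}, {"dp": [0.3, -0.56, 0], "angular": [0, 0, 0.063], "fingers": 1}, {"dp": [0.37, -0.69, 0], "angular": [0, 0, 0.077], "fingers": 1}, {"dp": [0.43, -0.78, 0], "angular": [0, 0, 0.088], "fingers": 1}, {"dp": [0.449, -0.826, 0], "angular": [0, 0, 0.093], "fingers": 1}]'

```text
time: 9.5
tool_pos: [470.0, -29.0, 64.2]
tcp_rot: [180.0, -0.0, 12.0]
ft_force: [0.0, -0.2, -6.8]
finger_gap: 39.3
grip_force: 82.2
```

step_arm --targets '[{"dp": [0.01, -0.06, 0], "angular": [0, 0, 0.006], "fingers": 1}, {"dp": [0.03, -0.18, 0], "angular": [0, 0, 0.02], "fingers": 1}, {"dp": [0.05, -0.32, 0], "angular": [0, 0, 0.035], "fingers": 1}, {"dp": [0.08, -0.46, 0], "angular": [0, 0, 0.05], "fingers": 1}, {"dp": [0.1, -0.6, 0], "angular": [0, 0, 0.065], "fingers": 1}, {"dp": [0.13, -0.74, 0], "angular": [0, 0, 0.08], "fingers": 1}, {"dp": [0.14, -0.83, 0], "angular": [0, 0, 0.09], "fingers": 1}, {"dp": [0.149, -0.868, 0], "angular": [0, 0, 0.094], "fingers": 1}]'

```text
time: 10.5
tool_pos: [463.0, 146.4, 64.1]
tcp_rot: [180.0, 0.0, -4.9]
ft_force: [1.4, -0.2, -6.9]
finger_gap: 39.0
grip_force: 82.6
```

step_arm --targets '[{"dp": [0, 0, 0], "angular": [0, 0, 0], "fingers": 1}, {"dp": [0, 0, 0.01], "angular": [0, 0, 0], "fingers": 1}, {"dp": [0, 0, 0.02], "angular": [0, 0, 0], "fingers": 1}, {"dp": [0, 0, 0.04], "angular": [0, 0, 0], "fingers": 1}, {"dp": [0, 0, 0.06], "angular": [0, 0, 0], "fingers": 1}, {"dp": [0, 0, 0.07], "angular": [0, 0, 0], "fingers": 1}, {"dp": [0, 0, 0.08], "angular": [0, 0, 0], "fingers": 1}, {"dp": [0, 0, 0.08], "angular": [0, 0, 0], "fingers": 1}]'

```text
time: 11.5
tool_pos: [462.9, 146.0, 47.9]
tcp_rot: [180.0, 0.0, -4.9]
ft_force: [0.4, 0.4, -6.5]
finger_gap: 38.7
grip_force: 82.7
```

```bash
python3 - <<'E'
from h import *
print(sense()["tool_pos"])
s=snapshot("scene");t=snapshot("top")
a=cv2.resize(s[135:255,225:345],None,fx=3.3,fy=3.3,interpolation=2)
b=cv2.resize(t[110:230,160:280],None,fx=3.3,fy=3.3,interpolation=2)
cv2.imwrite("pics/stage.png",np.hstack([a,b]));cv2.imwrite("pics/s1.png",s);cv2.imwrite("pics/t1.png",t)
for c in("scene","top"):
    r=pinpoint(c,"saddle_top")[:2];print(c,[(x["at"],x["conf"],onz(c,x["at"],66)[:2]) for x in r])
E
```

```text
[462.92483751 146.03975104  47.93731206]
scene [([277.2, 167.2], 0.57, array([551.66632688, 139.04887149]))]
top [([214.3, 176.6], 0.55, array([561.52746955, 128.80985399])), ([208.2, 211.3], 0.36, array([455.74392259, 145.80025775]))]
```

View pics/stage.png

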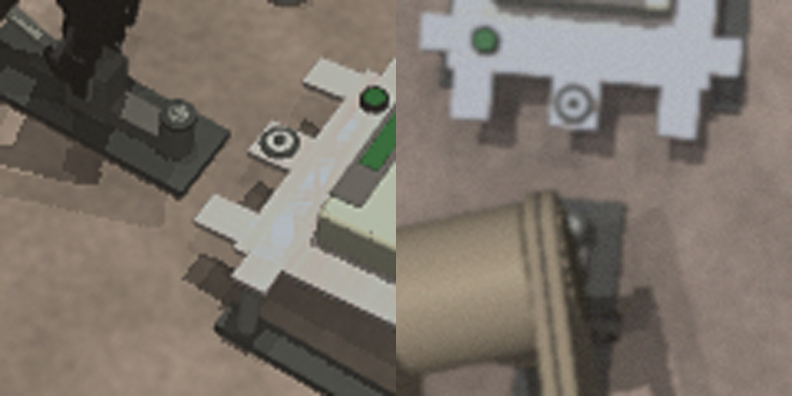

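The saddle is at scene-crop (179,112) and the front base corners at (229,130) and (181,197), with the ringed tongue still ahead at (279,142).

```bash
python3 - <<'E'
from h import *
C=lambda x,y,z:onz("scene",(225+(x+.5)/3.3-.5,135+(y+.5)/3.3-.5),z)[:2]
print("sad",C(179,112,65.5),"exp",np.array([462.9,146])+95*np.array([.9963,-.0854]))
a,b=C(229,130,15),C(181,197,15);d=a-b;m=(a+b)/2
print(a,b,np.linalg.norm(d),np.degrees(np.arctan2(d[1],d[0]))-90,"sad from base",m-35*np.array([.996,-.085]))
print("ring", C(279,142,97))
E
```

```text
sad [558.70541461 137.06805913] exp [557.5485 137.887 ]
[595.48978698 176.63087283] [591.12545259  82.8407392 ] 93.89162146074672 -2.664221490774935 sad from base [558.44761978 132.71080601]
ring [664.31482751 127.92761078]
```

step_arm --targets '[{"dp": [0.03, 0, 0], "angular": [0, 0, 0], "fingers": 1}, {"dp": [0.1, 0, 0], "angular": [0, 0, 0], "fingers": 1}, {"dp": [0.2, 0, 0], "angular": [0, 0, 0], "fingers": 1}, {"dp": [0.3, 0, 0], "angular": [0, 0, 0], "fingers": 1}, {"dp": [0.4, 0, 0], "angular": [0, 0, 0], "fingers": 1}, {"dp": [0.48, 0, 0], "angular": [0, 0, 0], "fingers": 1}, {"dp": [0.53, 0, 0], "angular": [0, 0, 0], "fingers": 1}, {"dp": [0.54, 0, 0], "angular": [0, 0, 0], "fingers": 1}]'

```text
time: 12.7
tool_pos: [571.4, 136.5, 48.0]
tcp_rot: [180.0, -0.0, -5.0]
ft_force: [-0.6, -0.1, -7.4]
finger_gap: 38.9
grip_force: 82.7
```

```bash
python3 - <<'E'
from h import *
print(sense()["tool_pos"],sense()["ft_force"])
s=snapshot("scene");t=snapshot("top")
a=cv2.resize(s[125:245,245:365],None,fx=3.3,fy=3.3,interpolation=2)
b=cv2.resize(t[90:210,160:280],None,fx=3.3,fy=3.3,interpolation=2)
cv2.imwrite("pics/under.png",np.hstack([a,b]))
E
```

```text
[571.40750952 136.54810557  47.95856434] [-0.61062375 -0.13108038 -7.35692827]
```

View pics/under.png

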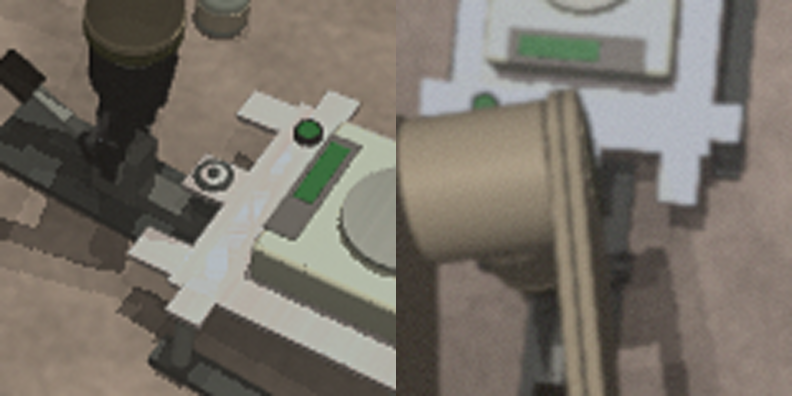

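The ringed tongue is unmoved, at scene-crop (213,175), and the saddle is hidden beneath it as intended. Next I lower, release and rise.

step_arm --targets '[{"dp": [0, 0, 0.01], "angular": [0, 0, 0], "fingers": 1}, {"dp": [0, 0, 0.015], "angular": [0, 0, 0], "fingers": 1}, {"dp": [0, 0, 0.018], "angular": [0, 0, 0], "fingers": 1}, {"dp": [0, 0, 0.018], "angular": [0, 0, 0], "fingers": 1}, {"dp": [0, 0, 0.018], "angular": [0, 0, 0], "fingers": 0.4}, {"dp": [0, 0, 0.018], "angular": [0, 0, 0], "fingers": 0.1}, {"dp": [0, 0, 0.018], "angular": [0, 0, 0], "fingers": 0}, {"dp": [0, 0, 0.018], "angular": [0, 0, 0], "fingers": 0}]'

```text
time: 13.8
tool_pos: [570.9, 136.8, 44.7]
tcp_rot: [-180.0, -0.0, -4.9]
ft_force: [-0.5, 0.2, 0.2]
finger_gap: 85.3
grip_force: 0.0
```

step_arm --targets '[{"dp": [0, 0, 0], "angular": [0, 0, 0], "fingers": 0}, {"dp": [0, 0, -0.03], "angular": [0, 0, 0], "fingers": 0}, {"dp": [0, 0, -0.12], "angular": [0, 0, 0], "fingers": 0}, {"dp": [0, 0, -0.25], "angular": [0, 0, 0], "fingers": 0}, {"dp": [0, 0, -0.38], "angular": [0, 0, 0], "fingers": 0}, {"dp": [0, 0, -0.48], "angular": [0, 0, 0], "fingers": 0.3}, {"dp": [0, 0, -0.54], "angular": [0, 0, 0], "fingers": 0.6}, {"dp": [0, 0, -0.55], "angular": [0, 0, 0], "fingers": 1}]'

```text
time: 14.8
tool_pos: [571.1, 136.8, 155.6]
tcp_rot: [-180.0, -0.1, -4.9]
ft_force: [-0.3, 0.1, 0.0]
finger_gap: 31.9
grip_force: 0.0
```

```bash
python3 - <<'E'
from plan import *
P=pose(470.52917456,-218.01378985,64.092,28.72)
for d,a in(([.449,-.826,0],.093),([.149,-.868,0],.094),([.54,0,.08+.018-.55],0)):P=app(P,d,[0,0,a])
print(P[0],P[1].as_euler('xyz',degrees=True),sense()["tool_pos"])
o=np.array([571.4,136.5]);u=np.array([.9963,-.0854])
chain(P,[(*(o-119*u),140,-4.9)])
s=snapshot("scene")
a=cv2.resize(s[115:255,205:365],None,fx=4,fy=4,interpolation=2)
cv2.imwrite("pics/free.png",a)
r=pinpoint("scene","handle_grip")[:1];print(r,[onz("scene",x["at"],99) for x in r])
E
```

```text
[570.61393518 136.71907491 154.492     ] [180.     0.    -4.94] [571.14699888 136.80853663 155.55622468]
dp [-0.591, 0.001, 0.072] ang [0.0, 0.0, 0.0] -> [452.8 146.7 140.1] [180.    0.   -4.9]
[] []
```

View pics/free.png

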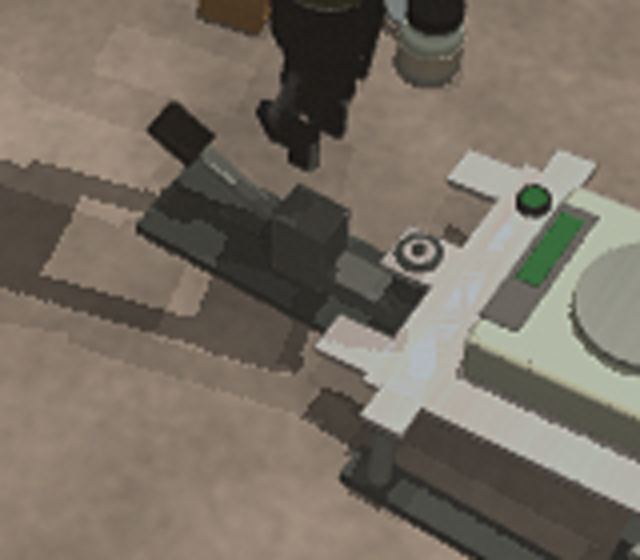

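The jack stands free with its paddle at crop (181,134) and its block top at about (310,212). The platform is undisturbed and the ring is at (419,251).

```bash
python3 - <<'E'
from plan import *
C=lambda x,y,z:onz("scene",(205+(x+.5)/4-.5,115+(y+.5)/4-.5),z)[:2]
pad,blk=C(181,134,99),C(310,212,80);d=blk-pad
print("paddle",pad,"block",blk,"yaw",np.degrees(np.arctan2(d[1],d[0])),np.linalg.norm(d))
b=[C(137,228,12),C(322,329,12)]; d=b[1]-b[0];print(np.degrees(np.arctan2(d[1],d[0])))
P=pose(570.614,136.719,154.492,-4.94);o=np.array([571,136.7]);u=np.array([.9963,-.0861])
for t in(25,20,15,10,5,0,-5):
    r=np.radians(t);x=-27-105*np.cos(r)+7*np.sin(r);z=48+105*np.sin(r)+7*np.cos(r)
    print(t,round(x,1),round(z,1))
E
```

```text
paddle [452.3141858  141.57779613] block [570.48752481 134.97141275] yaw -3.1997428673233017 118.3578571645101
-5.105782580655405
25 -119.2 98.7
20 -123.3 90.5
15 -126.6 81.9
10 -129.2 73.1
5 -131.0 64.1
0 -132.0 55.0
-5 -132.2 45.8
```

step_arm --targets '[{"dp": [-0.05, 0, 0], "angular": [0, 0, 0], "fingers": 1}, {"dp": [-0.16, 0, 0], "angular": [0, 0, 0], "fingers": 1}, {"dp": [-0.29, 0, 0], "angular": [0, 0, 0], "fingers": 1}, {"dp": [-0.42, 0.01, 0], "angular": [0, 0, 0], "fingers": 1}, {"dp": [-0.54, 0.01, 0.03], "angular": [0, 0, 0], "fingers": 1}, {"dp": [-0.59, 0.01, 0.1], "angular": [0, 0, 0], "fingers": 1}, {"dp": [-0.595, 0.01, 0.18], "angular": [0, 0, 0], "fingers": 1}, {"dp": [-0.595, 0.01, 0.21], "angular": [0, 0, 0], "fingers": 1}]'

```text
time: 15.9
tool_pos: [450.9, 144.8, 110.7]
tcp_rot: [180.0, 0.1, -4.9]
ft_force: [0.4, -1.1, -0.1]
finger_gap: -0.0
grip_force: 0.0
```

```bash
python3 - <<'E'
from h import *
print(sense()["tool_pos"],sense()["finger_gap"],sense()["ft_force"])
s=snapshot("scene");cv2.imwrite("pics/press0.png",cv2.resize(s[105:245,205:365],None,fx=4,fy=4,interpolation=2))
E
```

```text
[450.85090667 144.76551093 110.68277553] -0.03226816613442391 [ 0.44979685 -1.06863609 -0.05055628]
```

View pics/press0.png

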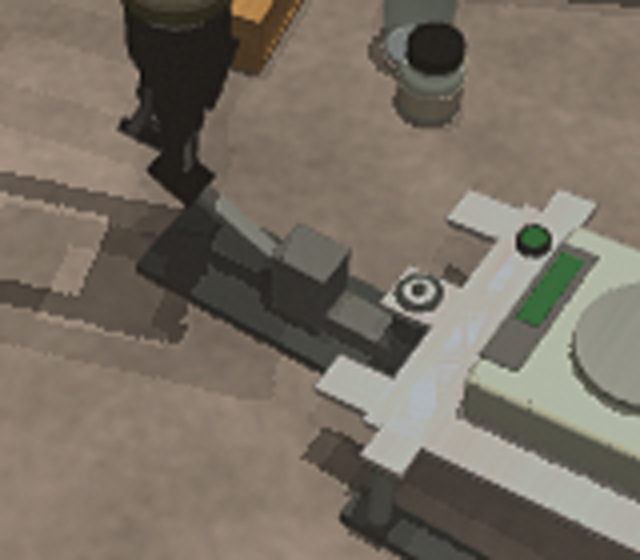

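The closed fingertips stand over the paddle at crop (183,180). Next I press along the paddle's arc.

step_arm --targets '[{"dp": [0, 0, 0.04], "angular": [0, 0, 0], "fingers": 1}, {"dp": [0, 0, 0.065], "angular": [0, 0, 0], "fingers": 1}, {"dp": [-0.01, 0, 0.085], "angular": [0, 0, 0], "fingers": 1}, {"dp": [-0.02, 0, 0.105], "angular": [0, 0, 0], "fingers": 1}, {"dp": [-0.03, 0, 0.13], "angular": [0, 0, 0], "fingers": 1}, {"dp": [-0.037, 0, 0.15], "angular": [0, 0, 0], "fingers": 1}, {"dp": [-0.045, 0, 0.175], "angular": [0, 0, 0], "fingers": 1}, {"dp": [-0.05, 0, 0.2], "angular": [0, 0, 0], "fingers": 1}]'

```text
time: 16.95
tool_pos: [442.6, 145.9, 73.3]
tcp_rot: [-180.0, -0.1, -4.9]
ft_force: [-1.1, -0.8, 8.1]
finger_gap: 0.2
grip_force: 4.0
```

step_arm --targets '[{"dp": [-0.005, 0, 0.02], "angular": [0, 0, 0], "fingers": 1}, {"dp": [-0.01, 0, 0.04], "angular": [0, 0, 0], "fingers": 1}, {"dp": [-0.012, 0, 0.06], "angular": [0, 0, 0], "fingers": 1}, {"dp": [-0.014, 0, 0.08], "angular": [0, 0, 0], "fingers": 1}, {"dp": [-0.015, 0, 0.1], "angular": [0, 0, 0], "fingers": 1}, {"dp": [-0.015, 0, 0.115], "angular": [0, 0, 0], "fingers": 1}, {"dp": [-0.015, 0, 0.125], "angular": [0, 0, 0], "fingers": 1}, {"dp": [-0.015, 0, 0.125], "angular": [0, 0, 0], "fingers": 1}]'

```text
time: 17.95
tool_pos: [439.5, 146.2, 48.3]
tcp_rot: [-180.0, -0.1, -4.9]
ft_force: [-0.4, -1.7, 8.6]
finger_gap: 0.1
grip_force: 4.4
```

step_arm --targets '[{"dp": [0, 0, 0.005], "angular": [0, 0, 0], "fingers": 1}, {"dp": [0, 0, 0.01], "angular": [0, 0, 0], "fingers": 1}, {"dp": [0, 0, 0.015], "angular": [0, 0, 0], "fingers": 1}, {"dp": [0, 0, 0.02], "angular": [0, 0, 0], "fingers": 1}, {"dp": [0, 0, 0.025], "angular": [0, 0, 0], "fingers": 1}, {"dp": [0, 0, 0.025], "angular": [0, 0, 0], "fingers": 1}, {"dp": [0, 0, 0.025], "angular": [0, 0, 0], "fingers": 1}, {"dp": [0, 0, 0.025], "angular": [0, 0, 0], "fingers": 1}]'

```text
time: 18.95
tool_pos: [439.8, 146.3, 45.4]
tcp_rot: [-180.0, -0.1, -4.9]
ft_force: [-12.7, -3.6, 32.6]
finger_gap: 0.2
grip_force: 16.6
```

```bash
python3 - <<'E'
from h import *
print(sense()["tool_pos"],sense()["ft_force"])
s=snapshot("scene");cv2.imwrite("pics/down1.png",cv2.resize(s[105:245,205:365],None,fx=4,fy=4,interpolation=2))
E
```

```text
[439.76960221 146.33026284  45.41523044] [-12.73628249  -3.62751436  32.59133394]
```

View pics/down1.png

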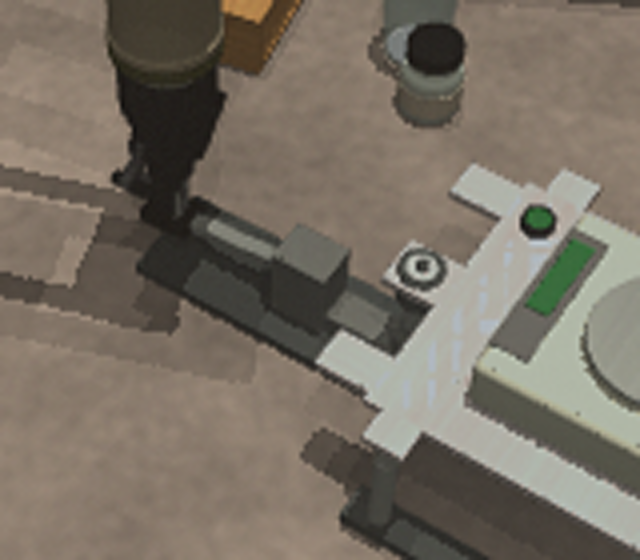

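The handle is on its stop: the force jumped to 33 N, and the ring rose from crop row 292 to 267 while the block stayed put. Now I let it back up along the same arc.

step_arm --targets '[{"dp": [0, 0, -0.02], "angular": [0, 0, 0], "fingers": 1}, {"dp": [0, 0, -0.04], "angular": [0, 0, 0], "fingers": 1}, {"dp": [0.001, 0, -0.06], "angular": [0, 0, 0], "fingers": 1}, {"dp": [0.004, 0, -0.085], "angular": [0, 0, 0], "fingers": 1}, {"dp": [0.007, 0, -0.11], "angular": [0, 0, 0], "fingers": 1}, {"dp": [0.011, 0, -0.13], "angular": [0, 0, 0], "fingers": 1}, {"dp": [0.015, 0, -0.15], "angular": [0, 0, 0], "fingers": 1}, {"dp": [0.021, 0, -0.175], "angular": [0, 0, 0], "fingers": 1}]'

```text
time: 20.0
tool_pos: [443.7, 145.9, 78.3]
tcp_rot: [-180.0, -0.1, -4.9]
ft_force: [1.7, -0.5, 5.1]
finger_gap: -0.1
grip_force: 2.9
```

step_arm --targets '[{"dp": [0.007, 0, -0.025], "angular": [0, 0, 0], "fingers": 1}, {"dp": [0.015, 0, -0.045], "angular": [0, 0, 0], "fingers": 1}, {"dp": [0.024, 0, -0.065], "angular": [0, 0, 0], "fingers": 1}, {"dp": [0.034, 0, -0.085], "angular": [0, 0, 0], "fingers": 1}, {"dp": [0.044, 0, -0.11], "angular": [0, 0, 0], "fingers": 1}, {"dp": [0.044, 0, -0.14], "angular": [0, 0, 0], "fingers": 1}, {"dp": [0.044, 0, -0.175], "angular": [0, 0, 0], "fingers": 1}, {"dp": [0.044, 0, -0.175], "angular": [0, 0, 0], "fingers": 1}]'

```text
time: 21.0
tool_pos: [452.2, 145.1, 113.1]
tcp_rot: [-180.0, -0.0, -4.9]
ft_force: [0.1, -0.1, 0.6]
finger_gap: -0.1
grip_force: 0.0
```

```bash
python3 - <<'E'
from h import *
print(sense()["tool_pos"],sense()["ft_force"],sense()["time"])
s=snapshot("scene");cv2.imwrite("pics/up1.png",cv2.resize(s[105:245,205:365],None,fx=4,fy=4,interpolation=2))
a=cv2.imread("pics/press0.png");b=cv2.imread("pics/up1.png")
d=cv2.absdiff(a,b).max(2)[:,280:];print("stand/jack diff",d.mean(),(d>40).mean())
E
```

```text
[452.19291709 145.07076696 113.14387282] [ 0.08725314 -0.12123775  0.63023346] 21.0
stand/jack diff 1.5867410714285715 0.0
```

View pics/up1.png

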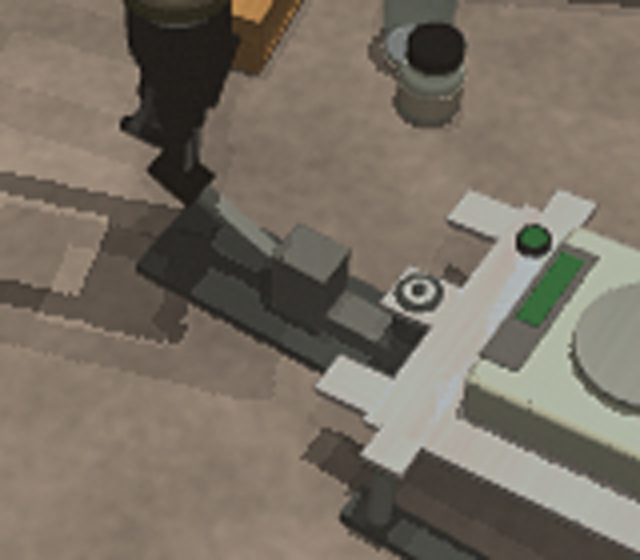

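The picture matches the one before the pump: the platform is back on its posts, the handle is up and the jack hasn't moved. I press it down again.

step_arm --targets '[{"dp": [0, 0, 0.04], "angular": [0, 0, 0], "fingers": 1}, {"dp": [0, 0, 0.065], "angular": [0, 0, 0], "fingers": 1}, {"dp": [-0.01, 0, 0.085], "angular": [0, 0, 0], "fingers": 1}, {"dp": [-0.02, 0, 0.105], "angular": [0, 0, 0], "fingers": 1}, {"dp": [-0.03, 0, 0.13], "angular": [0, 0, 0], "fingers": 1}, {"dp": [-0.037, 0, 0.15], "angular": [0, 0, 0], "fingers": 1}, {"dp": [-0.045, 0, 0.175], "angular": [0, 0, 0], "fingers": 1}, {"dp": [-0.05, 0, 0.2], "angular": [0, 0, 0], "fingers": 1}]'

```text
time: 22.05
tool_pos: [442.3, 145.8, 73.1]
tcp_rot: [-180.0, -0.1, -4.9]
ft_force: [-2.0, -2.5, 8.4]
finger_gap: 0.1
grip_force: 4.0
```

step_arm --targets '[{"dp": [-0.005, 0, 0.02], "angular": [0, 0, 0], "fingers": 1}, {"dp": [-0.01, 0, 0.04], "angular": [0, 0, 0], "fingers": 1}, {"dp": [-0.012, 0, 0.06], "angular": [0, 0, 0], "fingers": 1}, {"dp": [-0.014, 0, 0.08], "angular": [0, 0, 0], "fingers": 1}, {"dp": [-0.015, 0, 0.1], "angular": [0, 0, 0], "fingers": 1}, {"dp": [-0.015, 0, 0.115], "angular": [0, 0, 0], "fingers": 1}, {"dp": [-0.015, 0, 0.125], "angular": [0, 0, 0], "fingers": 1}, {"dp": [-0.015, 0, 0.125], "angular": [0, 0, 0], "fingers": 1}]'

```text
time: 23.05
tool_pos: [439.4, 146.1, 48.1]
tcp_rot: [-180.0, -0.0, -4.9]
ft_force: [-1.0, -1.0, 8.6]
finger_gap: 0.1
grip_force: 4.5
```

step_arm --targets '[{"dp": [0, 0, 0.005], "angular": [0, 0, 0], "fingers": 1}, {"dp": [0, 0, 0.01], "angular": [0, 0, 0], "fingers": 1}, {"dp": [0, 0, 0.015], "angular": [0, 0, 0], "fingers": 1}, {"dp": [0, 0, 0.02], "angular": [0, 0, 0], "fingers": 1}, {"dp": [0, 0, 0.022], "angular": [0, 0, 0], "fingers": 1}, {"dp": [0, 0, 0.022], "angular": [0, 0, 0], "fingers": 1}, {"dp": [0, 0, 0.022], "angular": [0, 0, 0], "fingers": 1}, {"dp": [0, 0, 0.022], "angular": [0, 0, 0], "fingers": 1}]'

```text
time: 24.05
tool_pos: [439.5, 146.2, 45.5]
tcp_rot: [180.0, -0.0, -4.9]
ft_force: [-11.0, -4.2, 27.5]
finger_gap: -0.2
grip_force: 14.7
```

```bash
python3 - <<'E'
from h import *
print(sense()["tool_pos"],sense()["ft_force"],sense()["time"])
s=snapshot("scene");b=cv2.resize(s[105:245,205:365],None,fx=4,fy=4,interpolation=2)
a=cv2.imread("pics/down1.png")
d=cv2.absdiff(a,b).max(2)[:,220:];print("diff to first press",d.mean(),(d>40).mean())
E
```

```text
[439.54043078 146.19023636  45.52835032] [-11.02945116  -4.2114411   27.52606031] 24.05
diff to first press 1.569732142857143 0.0
```

The handle is on its stop again (27.5 N) and the picture matches the first press, so I hand in.

```bash
python3 -c "
from bench import hand_in
print(hand_in())"
```

```text
the job is handed in; nothing more can be done
None
```

I handed the job in at about 24 s. The jack's saddle is under the marked tongue, I gave the handle one full pump and let it come all the way up so the platform sank back onto its posts, and the handle is now held down on its stop at 27.5 N. I did not measure the platform's level; I took it from the handle being on its stop.

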